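# Line up the pipe caps by size on the bin shelf

### The arm

A 6-joint arm with a two-finger parallel gripper is mounted at the origin on the work surface. World frame = base frame: x ahead of the robot, y to its left, z up, the work surface at z = 0. Lengths are in m, angles in degrees, forces in N, time in s.
With the tool pointing down it reaches from about 0.4 to 0.825 m from the base axis. Payload 7 kg.
Tool frame: the origin (TCP) lies at the very end of the fingers, on their centre line; the grasp point (between the pads) lies 19 mm behind it; z points along the fingers, y is the line along which they close (so a half turn about z gives the same grasp; the last joint's range is limited). The gripper opens to 88 mm and grips with 3 to 60 N. Pads are 19 mm wide; open, the fingers measure 130 mm over their backs; the gripper's body (78 mm by 193 mm) begins 47 mm behind the grasp point.
Start: joints at [81.366, 20.546, 0.682, 0, -70.136, -16.507], TCP at [0.287, 0.611, 0.227] pointing down, gripper open.
Joint ranges: [-176.03, 176.03], [-82.01, 121.73], [-58.28, 71.71], [-173.87, 95.51], [-174.79, -0.11], [-173.66, 173.66]. Speed limits (degrees/s): [136.94, 136.94, 172.46, 180, 180, 180].

### API

Orientations are given as [roll, pitch, yaw] about the fixed x, y, z axes, in that order (R = Rz(yaw) Ry(pitch) Rx(roll)).
In Python, from plant import get_state, capture, close_job, regions_of gives the robot as it stands.
- The arm moves only by the tool jog_arm, never from a script. Its argument "moves" is a list of rows, each a list of 3 entries, a list of its own where there are three numbers: the shift along the tool's x, y, z in cm, then the turn about the tool's z in degrees, then the finger opening in cm, from 0 to 8.76. A call has 1 to 12 rows; each row shifts and turns the commanded pose from where the row before left it, along the tool's axes as they then stand; what a row does not reach is not made up. A row lasts 1/8 s, in which the tool goes at most 62.5 mm and 10.7 degrees, less where a joint would pass 70% of its speed; a pose out of reach is approached as far as the arm can. A call is refused whole if a number of a shift passes 6.25 or a number of a turn 10.7, either way. A call with a gripper value outside its range is refused whole. The fingers move at their own pace and stop on an object; "newtons" is the grip in N (left out, the last holds). Time passes only in rows, so rows that do not move let the fingers close. It gives the time, the measured TCP pose, the force, the opening and the grip force at its end, in the units of the state.
- get_state(): the state, without advancing time (a new reading comes with each control period).
- capture(name): name is "scene" or "top" or "wrist"; returns a dict with "pixels" (384x512x3 uint8, blue, green, red), "mtx" (3x3 intrinsics, pixels), "world_from_camera" (4x4, takes a point from camera to world coordinates); the wrist camera has in their place "hand_eye" (4x4, takes a point from camera to tool coordinates, whose origin is the TCP and whose axes are the flange's). Camera axes: x right, y down, z forward; pixel columns grow to the right and rows downward; lengths in m; the calibration is good to about 2 mm. The wrist camera is an equidistant fisheye: a pixel r from the principal point sees the ray r / f radians off the axis. A picture is of the moment at which its call begins: read the wrist's pose just before it. There is no depth.
- close_job(): hands the job in; it is judged then, once.
Trained networks look in a picture, given as the dict that the camera call returned (one of the last four; its "shot" number tells which), for a name from the list of things; names that differ only in an ending like _2 or _b are one class to them, and where a whole thing is asked for, a point or a joint stands for the part that bears it (a point fixed in the world has none). Each returns a list of dicts, best first, with "confidence" (0 to 1); they miss things now and then, are a little off and sometimes report something else, mostly with a low value. They report only what shows in the picture. A call takes as long as a camera call.
- regions_of(picture, thing): "pixels" (384x512 bool, what is visible of it) and "pixel" ([column, row] in pixels, amid what is visible of it).
The state is a dict: "time_s": time; "joints": joint angles; "qd": joint speeds; "joint_torque": joint torques, N m; "tcp_pos": TCP position; "eef_rot": TCP orientation; "contact_force": force on the tool from outside, world axes, zero at the start; "moment": the same for the moment, N m; "gripper_width": finger opening in m; "gripper_force": force on a finger pad.
Only numpy, scipy, OpenCV 4.12 (cv2) and the standard library are available. Lean on these libraries where they do the work, as an engineer would, in place of code of your own. Each camera call takes 0.05 s, during which the arm holds its last target. There are 200 camera calls.

### The job

Finish the row of black pipe caps on the aluminium shelf: the biggest cap already stands in the purple tray at one end, so put the four loose caps from the bench into the four empty trays, one to a tray, getting smaller tray by tray as you go away from the biggest. Stand each cap closed end up, as it stands now, in the middle of its tray, and leave the biggest cap where it is.

Things in the scene. Friction and masses are not known exactly. Their poses are not given: they have to be found in the camera images.
- cap_58_mid (a point): Black plastic pipe cap, the largest of the four loose caps: a plain round cap 58 mm across and 46 mm tall, standing on the bench with its closed, slightly domed end up (mouth down). This point is its centre, half-way up; z up along its axis. Its yaw means nothing.
- cap_49_mid (a point): Black plastic pipe cap, the second largest of the four loose caps: a plain round cap 49 mm across and 41 mm tall, standing on the bench with its closed, slightly domed end up (mouth down). This point is its centre, half-way up; z up along its axis. Its yaw means nothing.
- cap_40_mid (a point): Black plastic pipe cap, the third largest of the four loose caps: a plain round cap 40 mm across and 36 mm tall, standing on the bench with its closed, slightly domed end up (mouth down). This point is its centre, half-way up; z up along its axis. Its yaw means nothing.
- cap_32_mid (a point): Black plastic pipe cap, the smallest cap: a plain round cap 32 mm across and 32 mm tall, standing on the bench with its closed, slightly domed end up (mouth down). This point is its centre, half-way up; z up along its axis. Its yaw means nothing.
- cap_big_mid (a point): The biggest black pipe cap, 68 mm across and 52 mm tall, already standing closed end up in the tray at one end of the row (the left or the right end, it varies). This point is its centre, half-way up; z up along its axis.
- tray_a: One of four empty purple trays, all alike, on the aluminium shelf: a flat square 82 by 82 mm, floor 2 mm thick, rim 3 mm wide rising 2 mm above the floor. Its letter says nothing about its place in the row. Origin: centre of the underside, on the shelf deck 40 mm above the bench; z up, y along the row, x across the row, away from the robot.
- tray_b: One of four empty purple trays, all alike, on the aluminium shelf: a flat square 82 by 82 mm, floor 2 mm thick, rim 3 mm wide rising 2 mm above the floor. Its letter says nothing about its place in the row. Origin: centre of the underside, on the shelf deck 40 mm above the bench; z up, y along the row, x across the row, away from the robot.
- tray_c: One of four empty purple trays, all alike, on the aluminium shelf: a flat square 82 by 82 mm, floor 2 mm thick, rim 3 mm wide rising 2 mm above the floor. Its letter says nothing about its place in the row. Origin: centre of the underside, on the shelf deck 40 mm above the bench; z up, y along the row, x across the row, away from the robot.
- tray_d: One of four empty purple trays, all alike, on the aluminium shelf: a flat square 82 by 82 mm, floor 2 mm thick, rim 3 mm wide rising 2 mm above the floor. Its letter says nothing about its place in the row. Origin: centre of the underside, on the shelf deck 40 mm above the bench; z up, y along the row, x across the row, away from the robot.
- shelf: Low aluminium bin shelf, fixed, deck 40 mm above the bench, 471 mm long by 127 mm deep, with a straight row of five trays (four empty, one under the biggest cap), centres 88 mm apart. Origin: on the bench under the row's middle; y along the row, x away from the robot. Its back edge (x = 69 mm) stands 15 mm above the deck, its end plates (y = +-234 mm) 16 mm.

How it is judged:
By the outcome, as a careful person would: the job done as asked, in the order asked, and still so for the second after the job is handed in, with the robot touching nothing.
It also fails if it takes over 104 s, if anything falls off the work surface, if the arm or the gripper's body presses on something with over 40 N, if the wrist force passes 120 N, or if a joint passes its speed limit or range.

## Working session

There is one attempt and no reset: what is moved stays moved. The work goes in short steps, Python scripts to look and compute and a tool call to move; the robot and the scene stay as the last step left them, time stands still between calls to the robot, and variables do not carry over. Pictures are saved under pics/ and viewed, at most 14 in all, crops included, and the job is handed in when it is done.

Besides the shell and the picture viewer there is one more tool, called as a command line: name --argument value ..., lists and objects as JSON in quotes. jog_arm: Moves the arm, as the interface text tells. Its arguments: {"type":"object","properties":{"moves":{"type":"array"},"newtons":{"type":"number"}},"required":["moves"]}

```bash
mkdir -p pics
cat > h.py <<'E'
import numpy as np,cv2
from plant import *
def ray_z(c,px,z):
    K=c["mtx"];T=c["world_from_camera"]
    d=T[:3,:3]@np.linalg.inv(K)@np.array([px[0],px[1],1.]);o=T[:3,3]
    return (o+d*(z-o[2])/d[2])
E
python3 - <<'E'
from h import *
print(get_state())
for n in("top","scene"):
    c=capture(n);cv2.imwrite(f"pics/{n}0.png",c["pixels"])
    print(n,c["world_from_camera"].round(3).tolist())
    for t,z in(("cap_58_mid",.04),("cap_49_mid",.04),("cap_40_mid",.04),("cap_32_mid",.03),("cap_big_mid",.09),("tray_a",.042)):
        for r in regions_of(c,t):
            m=r["pixels"];ys,xs=np.nonzero(m)
            print(t,round(r["confidence"],2),np.round(r["pixel"]),m.sum(),xs.min(),xs.max(),ys.min(),ys.max(),ray_z(c,(xs.mean(),ys.mean()),z).round(3))
E
```

```text
{'time_s': 0.0, 'joints': array([ 8.13655300e+01,  2.05892630e+01,  6.31323107e-01, -1.73286229e-02,
       -7.01376711e+01, -1.65094466e+01]), 'qd': array([-0.03165738, -0.09100667,  0.03366375, -0.01523893,  0.01155533,
        0.01368957]), 'joint_torque': array([ 1.64664812e-03, -5.82724357e+01,  2.93044013e+01,  6.99646980e+00,
        6.95226394e-03, -1.65991491e-04]), 'tcp_pos': array([0.28660447, 0.61056152, 0.22563739]), 'eef_rot': array([ 1.79903701e+02, -1.15539081e-02, -2.51498080e+01]), 'contact_force': array([ 0.05031671, -0.1482323 , -0.28185408]), 'moment': array([ 0.0005777 ,  0.01399253, -0.00851904]), 'gripper_force': 0.0, 'gripper_width': 0.08777666045264464}
top [[0.022, -0.997, 0.07, 0.444], [-1.0, -0.024, -0.017, 0.015], [0.019, -0.069, -0.997, 1.326], [0.0, 0.0, 0.0, 1.0]]
cap_58_mid 0.87 [385. 209.] 481 370 395 201 223 [ 0.477 -0.334  0.04 ]
cap_49_mid 0.6 [299. 215.] 311 287 306 206 225 [ 0.461 -0.109  0.04 ]
cap_40_mid 0.74 [204. 216.] 188 199 214 207 222 [0.458 0.123 0.04 ]
cap_40_mid 0.34 [318. 150.] 578 306 332 137 163 [ 0.634 -0.165  0.04 ]
cap_32_mid 0
[... 420 characters left out ...]
075], [0.688, 0.514, -0.512, 0.549], [-0.001, -0.705, -0.709, 0.85], [0.0, 0.0, 0.0, 1.0]]
cap_58_mid 0.56 [201. 140.] 355 190 208 131 152 [ 0.492 -0.319  0.04 ]
cap_49_mid 0.58 [251. 176.] 318 244 261 166 186 [ 0.481 -0.093  0.04 ]
cap_40_mid 0.84 [316. 217.] 266 307 323 211 230 [0.479 0.138 0.04 ]
cap_32_mid 0.56 [390. 274.] 245 382 397 265 283 [0.472 0.358 0.03 ]
cap_big_mid 0.79 [195. 183.] 624 182 207 169 197 [ 0.645 -0.137  0.09 ]
tray_a 0.89 [268. 241.] 946 244 289 226 262 [0.622 0.107 0.042]
tray_a 0.87 [217. 206.] 743 198 239 192 221 [ 0.626 -0.068  0.042]
tray_a 0.67 [241. 223.] 853 219 263 208 241 [0.624 0.019 0.042]
tray_a 0.64 [297. 265.] 1165 270 319 245 286 [0.618 0.196 0.042]
```

View pics/top0.png

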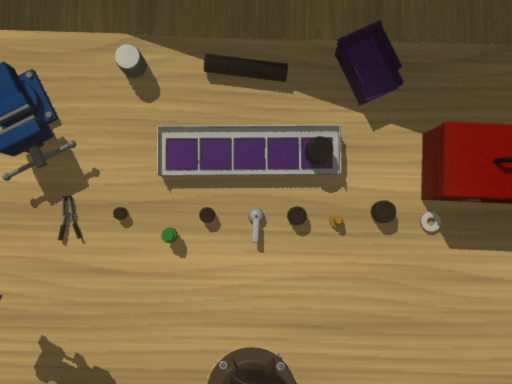

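View pics/scene0.png

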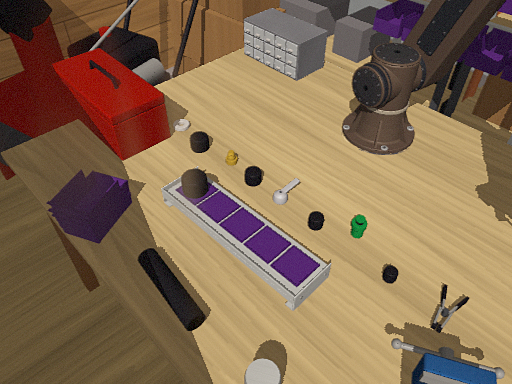

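The top view puts the biggest cap at the right end, (318,150). The loose caps sit at about (121,213), (207,215), (297,215) and (384,211), smallest to largest from left to right. The scene view agrees. I'll turn the tool so the fingers close across the row, and go to the smallest cap first.

jog_arm --moves '[[[0,0,0],9.3,8.76],[[0,0,0],9.3,8.76],[[0,0,0],9.3,8.76],[[0,0,0],9.3,8.76],[[0,0,0],9.3,8.76],[[0,0,0],9.3,8.76],[[0,0,0],9.1,8.76],[[3,-2,0],0,8.76],[[3,-2,0],0,8.76],[[3,-2,0],0,8.76],[[3,-2,0],0,8.76],[[3,-2,0],0,8.76]]'

```text
time_s: 2.2
tcp_pos: [0.3872, 0.46, 0.2267]
eef_rot: [-180.0, 0.0, -90.0]
contact_force: [-0.1, 0.5, 0.6]
gripper_width: 0.0875
gripper_force: 0.0
```

jog_arm --moves '[[[3,-2,0],0,8.76],[[3,-2,0],0,8.76],[[3,-2,0],0,8.76],[[1.6,-1.3,0],0,8.76],[[0,0,0],0,8.76],[[0,0,0],0,8.76]]'

```text
time_s: 2.95
tcp_pos: [0.4595, 0.3554, 0.2265]
eef_rot: [180.0, 0.0, -90.0]
contact_force: [-0.4, -0.1, 0.3]
gripper_width: 0.0876
gripper_force: 0.0
```

```bash
cat >> h.py <<'E'
from scipy.spatial.transform import Rotation as R
def wrist(things,name=None):
    """rays of the fisheye picture met with plane z -> world xy of mask centroid"""
    s=get_state();c=capture("wrist");K=c["mtx"]
    if name:cv2.imwrite(f"pics/{name}.png",c["pixels"])
    T=np.eye(4);T[:3,:3]=R.from_euler("xyz",s["eef_rot"],degrees=True).as_matrix();T[:3,3]=s["tcp_pos"]
    W=T@c["hand_eye"]
    def proj(P):
        q=(np.linalg.inv(W)@np.c_[P,np.ones(len(P))].T)[:3];r=np.hypot(q[0],q[1]);a=np.arctan2(r,q[2])
        return np.c_[K[0,2]+K[0,0]*a*q[0]/r,K[1,2]+K[1,1]*a*q[1]/r]
    print("tcp",s["tcp_pos"].round(4),s["eef_rot"].round(2),"cam",W[:3,3].round(3))
    from scipy.optimize import least_squares
    for t,d,h,z0,g in things:   # diameter,height,base z,guess ; fit the solid's silhouette to the mask
        for r in regions_of(c,t)[:4]:
            m=r["pixels"].astype(np.uint8);ys,xs=np.nonzero(m)
            if h>.01:
                a=np.linspace(0,2*np.pi,60);sh=np.c_[d/2*np.cos(a),d/2*np.sin(a)]
            else: sh=np.array([[1,1],[1,-1],[-1,-1],[-1,1]])*d/2
            P0=np.r_[np.c_[sh,np.full(len(sh),z0)],np.c_[sh,np.full(len(sh),z0+h)]]
            def cen(xy):
                hull=cv2.convexHull(proj(P0+[xy[0],xy[1],0]).astype(np.float32));M=cv2.moments(hull)
                return np.array([M["m10"]/M["m00"],M["m01"]/M["m00"]]),M["m00"]
            f=least_squares(lambda p:cen(p)[0]-[xs.mean(),ys.mean()],g,diff_step=1e-3)
            print(t,round(r["confidence"],2),[xs.min(),xs.max(),ys.min(),ys.max()],"area",m.sum(),"model",round(cen(f.x)[1]),"xy",f.x.round(4))
E
python3 - <<'E'
from h import *
wrist([("cap_32_mid",.032,.032,0,(.46,.355)),("tray_a",.082,.004,.04,(.62,.19))],"w1")
E
```

```text
tcp [0.4595 0.3554 0.2265] [ 1.800e+02  1.000e-02 -9.004e+01] cam [0.46  0.285 0.385]
cap_32_mid 0.76 [np.int64(240), np.int64(265), np.int64(159), np.int64(187)] area 602 model 619 xy [0.46   0.3531]
tray_a 0.97 [np.int64(93), np.int64(155), np.int64(15), np.int64(88)] area 3897 model 3848 xy [0.6183 0.195 ]
tray_a 0.67 [np.int64(94), np.int64(155), np.int64(0), np.int64(23)] area 1112 model 3418 xy [0.6257 0.1343]
```

View pics/w1.png

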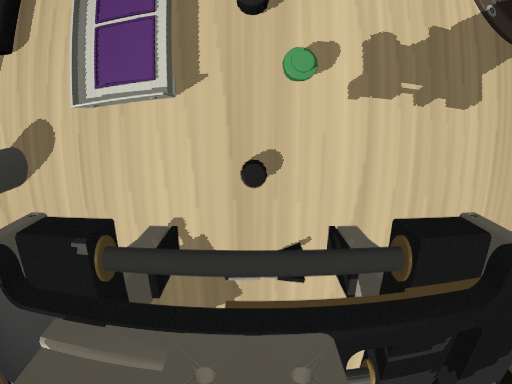

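The wrist view shows the smallest cap at (253,173), with its fitted position matching the hand to 2–3 mm. Going down to grasp it.

jog_arm --moves '[[[0.2,0,4],0,7],[[0,0,4],0,7],[[0,0,4],0,7],[[0,0,4],0,7],[[0,0,3],0,7],[[0,0,1.8],0,7],[[0,0,1],0,7],[[0,0,0],0,7],[[0,0,0],0,2.5],[[0,0,0],0,2.5],[[0,0,0],0,2.5],[[0,0,0],0,2.5]]' --newtons 15

```text
time_s: 4.6
tcp_pos: [0.4597, 0.353, 0.0089]
eef_rot: [-180.0, 0.0, -90.0]
contact_force: [-0.4, 0.7, -0.3]
gripper_width: 0.0359
gripper_force: 0.0
```

jog_arm --moves '[[[0,0,0],0,2.5],[[0,0,0],0,2.5],[[0,0,0],0,2.5]]'

```text
time_s: 4.97
tcp_pos: [0.4597, 0.353, 0.0088]
eef_rot: [-180.0, 0.0, -90.0]
contact_force: [-1.2, -0.4, 4.1]
gripper_width: 0.0312
gripper_force: 15.0
```

jog_arm --moves '[[[0,0,-2],0,2.5],[[0,0,-4],0,2.5],[[0,0,-4],0,2.5],[[2,-2,-2],0,2.5],[[2.5,-2.5,0],0,2.5],[[2.5,-2.5,0],0,2.5],[[2.5,-2.5,0],0,2.5],[[2.5,-2.5,0],0,2.5],[[2.5,-2.5,0],0,2.5],[[1.3,-1.35,0],0,2.5],[[0,0,0],0,2.5],[[0,0,0],0,2.5]]'

```text
time_s: 6.48
tcp_pos: [0.6175, 0.1951, 0.1283]
eef_rot: [180.0, -0.0, -90.0]
contact_force: [0.6, 0.3, 0.1]
gripper_width: 0.0314
gripper_force: 15.0
```

Run:
```python
from h import *
wrist([("tray_a",.082,.004,.04,(.62,.1))],"w2")
```

```text
tcp [0.6175 0.1951 0.1283] [179.97  -0.   -90.04] cam [0.618 0.125 0.286]
tray_a 0.85 [np.int64(204), np.int64(301), np.int64(153), np.int64(233)] area 6611 model 8993 xy [0.6174 0.185 ]
tray_a 0.75 [np.int64(198), np.int64(301), np.int64(47), np.int64(149)] area 9909 model 9848 xy [0.6204 0.1066]
tray_a 0.69 [np.int64(197), np.int64(298), np.int64(0), np.int64(45)] area 4338 model 8835 xy [0.6236 0.0384]
```

View pics/w2.png

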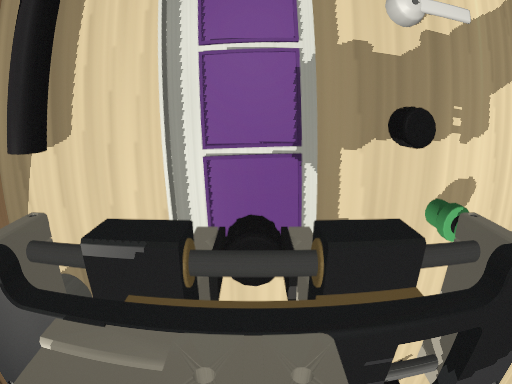

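The wrist view shows the cap held over the last tray, and the next tray in full at (250,98), fitted at (0.620, 0.107). Lowering and releasing.

jog_arm --moves '[[[0,-0.1,3],0,2.5],[[0,0,2.5],0,2.5],[[0,0,1.2],0,2.5],[[0,0,0.6],0,2.5],[[0,0,0.4],0,2.5],[[0,0,0],0,2.5],[[0,0,0],0,4.2],[[0,0,0],0,4.2],[[0,0,0],0,4.2],[[0,0,-1],0,4.2],[[0,0,-4],0,4.2],[[0,0,-4],0,4.2]]'

```text
time_s: 8.07
tcp_pos: [0.619, 0.1947, 0.1431]
eef_rot: [180.0, -0.0, -90.0]
contact_force: [1.0, 0.8, 0.1]
gripper_width: 0.0425
gripper_force: 0.0
```

jog_arm --moves '[[[0.7,2,-2],0,6],[[1,2.5,-2],0,7],[[1,2.5,-2],0,7],[[1,2.5,0],0,7],[[1,2.5,0],0,7],[[1,2.5,0],0,7],[[1.3,0.9,0],0,7],[[0,0,0],0,7],[[0,0,0],0,7]]'

```text
time_s: 9.2
tcp_pos: [0.4657, 0.1251, 0.2019]
eef_rot: [-180.0, 0.0, -90.1]
contact_force: [-0.5, -0.8, -0.1]
gripper_width: 0.0699
gripper_force: 0.0
```

Run:
```python
from h import *
wrist([("cap_40_mid",.040,.036,0,(.46,.125)),("cap_32_mid",.032,.032,.042,(.618,.195)),("cap_49_mid",.049,.041,0,(.46,-.1)),("tray_a",.082,.004,.04,(.62,.1))],"w3")
```

```text
tcp [0.4657 0.1251 0.2019] [-1.7996e+02  2.0000e-02 -9.0050e+01] cam [0.467 0.055 0.36 ]
cap_40_mid 0.8 [np.int64(240), np.int64(275), np.int64(161), np.int64(198)] area 1087 model 1114 xy [0.4612 0.1254]
cap_49_mid 0.55 [np.int64(239), np.int64(272), np.int64(0), np.int64(7)] area 199 model 1776 xy [ 0.4632 -0.0829]
tray_a 0.86 [np.int64(83), np.int64(149), np.int64(54), np.int64(131)] area 4563 model 4494 xy [0.624  0.0191]
tray_a 0.81 [np.int64(87), np.int64(156), np.int64(131), np.int64(204)] area 4521 model 4374 xy [0.6209 0.107 ]
tray_a 0.58 [np.int64(97), np.int64(160), np.int64(206), np.int64(247)] area 1197 model 4041 xy [0.6083 0.171 ]
tray_a 0.56 [np.int64(83), np.int64(147), np.int64(0), np.int64(60)] area 3525 model 4045 xy [ 0.6285 -0.0629]
```

View pics/w3.png

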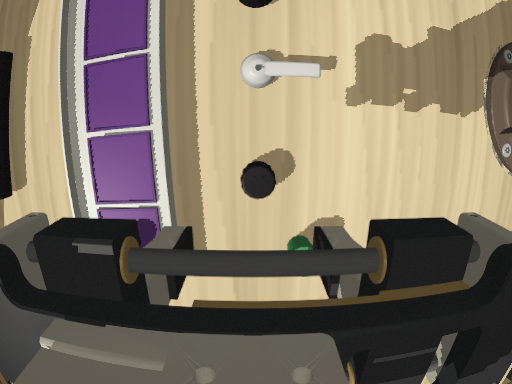

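Cap 40 shows clearly at (258,180), with nothing under the fingers. Grasping.

jog_arm --moves '[[[0,0.45,4],0,7],[[0,0,4],0,7],[[0,0,4],0,7],[[0,0,4],0,7],[[0,0,2.2],0,7],[[0,0,1],0,7],[[0,0,0],0,7],[[0,0,0],0,3.3],[[0,0,0],0,3.3],[[0,0,0],0,3.3],[[0,0,0],0,3.3],[[0,0,0],0,3.3]]'

```text
time_s: 10.95
tcp_pos: [0.4606, 0.1251, 0.01]
eef_rot: [-180.0, 0.0, -90.0]
contact_force: [-2.2, 0.8, 6.0]
gripper_width: 0.0395
gripper_force: 15.0
```

jog_arm --moves '[[[0,0,0],0,3.3],[[0,0,0],0,3.3]]'

```text
time_s: 11.2
tcp_pos: [0.4606, 0.1251, 0.01]
eef_rot: [-180.0, 0.0, -90.0]
contact_force: [-1.7, -0.3, 7.5]
gripper_width: 0.0393
gripper_force: 15.0
```

jog_arm --moves '[[[0,0,-2],0,3.3],[[0,0,-4],0,3.3],[[0,0,-4],0,3.3],[[0,-2,-2],0,3.3],[[0.3,-2.5,0],0,3.3],[[0.3,-2.5,0],0,3.3],[[0.3,-2.5,0],0,3.3],[[0.3,-2.5,0],0,3.3],[[0.3,-2.5,0],0,3.3],[[0.3,-1.5,0],0,3.3],[[0,0,0],0,3.3],[[0,0,0],0,3.3]]'

```text
time_s: 12.7
tcp_pos: [0.6196, 0.1067, 0.1293]
eef_rot: [180.0, -0.0, -90.1]
contact_force: [-0.6, -0.3, -0.2]
gripper_width: 0.0396
gripper_force: 15.0
```

jog_arm --moves '[[[0,-0.1,3],0,3.3],[[0,0,2.5],0,3.3],[[0,0,1.2],0,3.3],[[0,0,0.6],0,3.3],[[0,0,0.4],0,3.3],[[0,0,0],0,3.3],[[0,0,0],0,5.2],[[0,0,0],0,5.2],[[0,0,0],0,5.2],[[0,0,-1],0,5.2],[[0,0,-4],0,5.2],[[0,0,-4],0,5.2]]'

```text
time_s: 14.2
tcp_pos: [0.6214, 0.1067, 0.1441]
eef_rot: [180.0, -0.0, -90.0]
contact_force: [0.7, 0.2, -0.2]
gripper_width: 0.052
gripper_force: 0.0
```

jog_arm --moves '[[[2,2,-2],0,6],[[2.5,2,-2],0,8],[[2.5,2,-2],0,8],[[2.5,2,0],0,8],[[2.5,2,0],0,8],[[2.5,2,0],0,8],[[2.5,2,0],0,8],[[2.5,1.5,0],0,8],[[1.5,0.2,0],0,8],[[0,0,0],0,8],[[0,0,0],0,8]]'

```text
time_s: 15.58
tcp_pos: [0.4647, -0.103, 0.2026]
eef_rot: [-180.0, -0.0, -90.1]
contact_force: [-0.5, 0.8, -0.6]
gripper_width: 0.0799
gripper_force: 0.0
```

Run:
```python
from h import *
wrist([("cap_49_mid",.049,.041,0,(.46,-.1)),("tray_a",.082,.004,.04,(.62,.1)),("cap_58_mid",.058,.046,0,(.48,-.33)),("cap_big_mid",.068,.052,.042,(.63,-.157))],"w4")
```

```text
tcp [ 0.4647 -0.103   0.2026] [-179.99   -0.    -90.06] cam [ 0.466 -0.173  0.361]
cap_49_mid 0.96 [np.int64(232), np.int64(275), np.int64(151), np.int64(196)] area 1579 model 1663 xy [ 0.4641 -0.1111]
tray_a 0.77 [np.int64(88), np.int64(153), np.int64(177), np.int64(243)] area 3003 model 4029 xy [ 0.6229 -0.0767]
cap_58_mid 0.82 [np.int64(220), np.int64(262), np.int64(0), np.int64(11)] area 367 model 2480 xy [ 0.4789 -0.308 ]
cap_big_mid 0.79 [np.int64(64), np.int64(135), np.int64(108), np.int64(172)] area 3717 model 4052 xy [ 0.6291 -0.1592]
```

View pics/w4.png

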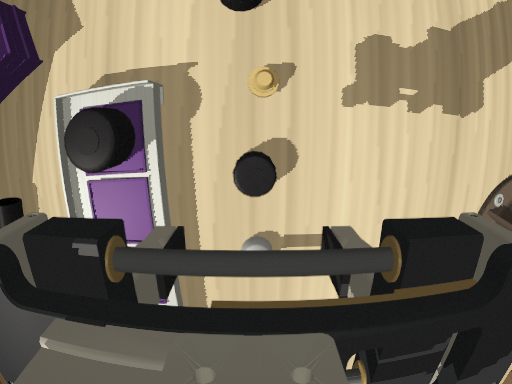

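Cap 49 shows at (254,174), fitted 8 mm further along -y. The fingers' path is clear.

jog_arm --moves '[[[0.8,0,4],0,8],[[0,0,4],0,8],[[0,0,4],0,8],[[0,0,4],0,8],[[0,0,1.8],0,8],[[0,0,1],0,8],[[0,0,0],0,8],[[0,0,0],0,4.2],[[0,0,0],0,4.2],[[0,0,0],0,4.2],[[0,0,0],0,4.2],[[0,0,0],0,4.2]]'

```text
time_s: 17.32
tcp_pos: [0.4644, -0.1111, 0.0149]
eef_rot: [-180.0, 0.0, -90.0]
contact_force: [-1.6, 0.5, 6.6]
gripper_width: 0.0487
gripper_force: 15.0
```

jog_arm --moves '[[[0,0,0],0,4.2],[[0,0,0],0,4.2]]'

```text
time_s: 17.58
tcp_pos: [0.4645, -0.1111, 0.0149]
eef_rot: [-180.0, -0.0, -90.0]
contact_force: [-1.3, 1.2, 6.8]
gripper_width: 0.0484
gripper_force: 15.0
```

jog_arm --moves '[[[0,0,-2],0,4.2],[[0,0,-4],0,4.2],[[0,0,-4],0,4.2],[[-2,-2,-2],0,4.2],[[-2,-2.5,0],0,4.2],[[-2,-2.5,0],0,4.2],[[-2,-2.5,0],0,4.2],[[-2,-2.5,0],0,4.2],[[-2,-2.5,0],0,4.2],[[-1,-1.4,0],0,4.2],[[0,0,0],0,4.2],[[0,0,0],0,4.2]]'

```text
time_s: 19.08
tcp_pos: [0.6225, 0.0183, 0.1343]
eef_rot: [179.9, -0.0, -90.1]
contact_force: [-0.1, -0.7, -0.8]
gripper_width: 0.0485
gripper_force: 15.0
```

jog_arm --moves '[[[-0.1,-0.1,3],0,4.2],[[0,0,2.5],0,4.2],[[0,0,1.2],0,4.2],[[0,0,0.6],0,4.2],[[0,0,0.4],0,4.2],[[0,0,0],0,4.2],[[0,0,0],0,6],[[0,0,0],0,6],[[0,0,0],0,6],[[0,0,-1],0,6],[[0,0,-4],0,6],[[0,0,-4],0,6]]'

```text
time_s: 20.58
tcp_pos: [0.6243, 0.0197, 0.1491]
eef_rot: [180.0, -0.0, -90.0]
contact_force: [1.3, -0.5, 0.2]
gripper_width: 0.0603
gripper_force: 0.0
```

jog_arm --moves '[[[2,2,-2],0,6],[[3.5,1.5,-2],0,8.76],[[3.5,1.5,-2],0,8.76],[[3.5,1.5,0],0,8.76],[[3.5,1.5,0],0,8.76],[[3.5,1.5,0],0,8.76],[[3.5,1.5,0],0,8.76],[[3.5,1.5,0],0,8.76],[[3.5,1.5,0],0,8.76],[[3,0.5,0],0,8.76],[[1.3,0,0],0,8.76],[[0,0,0],0,8.76]]'

```text
time_s: 22.08
tcp_pos: [0.4791, -0.3237, 0.2078]
eef_rot: [-180.0, -0.0, -90.1]
contact_force: [1.2, -0.3, -0.8]
gripper_width: 0.0877
gripper_force: 0.0
```

Run:
```python
from h import *
wrist([("cap_58_mid",.058,.046,0,(.48,-.33))],"w5")
```

```text
tcp [ 0.4791 -0.3237  0.2078] [-1.7999e+02 -1.0000e-02 -9.0110e+01] cam [ 0.48  -0.394  0.366]
```

View pics/w5.png

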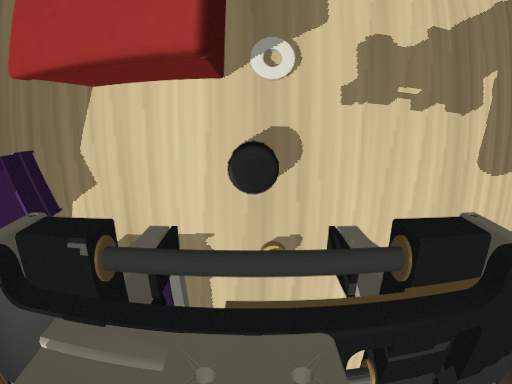

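Cap 58 is clearly at about (253,168), but the network missed it. I'll use an intensity threshold around that pixel instead.

Run:
```python
import h,numpy as np,cv2
def ro(c,t):
    g=c["pixels"].max(2)<60; m=np.zeros_like(g); m[135:200,222:286]=g[135:200,222:286]
    n,l,s,ce=cv2.connectedComponentsWithStats(m.astype(np.uint8))
    return [dict(pixels=l==1+s[1:,4].argmax(),confidence=1)]
h.regions_of=ro
h.wrist([("cap_58_mid",.058,.046,0,(.48,-.33))])
```

```text
tcp [ 0.4792 -0.3227  0.2077] [-1.7999e+02  1.0000e-02 -9.0040e+01] cam [ 0.48  -0.393  0.366]
cap_58_mid 1 [np.int64(228), np.int64(278), np.int64(140), np.int64(192)] area 2037 model 2274 xy [ 0.4791 -0.3395]
```

jog_arm --moves '[[[1.7,0,3],0,8.76],[[0,0,4],0,8.76],[[0,0,4],0,8.76],[[0,0,4],0,8.76],[[0,0,2.8],0,8.76],[[0,0,1.2],0,8.76],[[0,0,0],0,8.76],[[0,0,0],0,5.1],[[0,0,0],0,5.1],[[0,0,0],0,5.1],[[0,0,0],0,5.1],[[0,0,0],0,5.1]]'

```text
time_s: 23.72
tcp_pos: [0.4794, -0.3402, 0.0181]
eef_rot: [-180.0, -0.0, -90.0]
contact_force: [-0.2, 1.7, 6.1]
gripper_width: 0.0572
gripper_force: 15.0
```

jog_arm --moves '[[[0,0,0],0,5.1],[[0,0,0],0,5.1]]'

```text
time_s: 23.98
tcp_pos: [0.4793, -0.3403, 0.0181]
eef_rot: [-180.0, -0.0, -90.0]
contact_force: [-1.5, 1.5, 5.3]
gripper_width: 0.0576
gripper_force: 15.0
```

jog_arm --moves '[[[0,0,-2],0,5.1],[[0,0,-4],0,5.1],[[0,0,-4],0,5.1],[[0,0,-4],0,5.1],[[-3,-1.5,0],0,5.1],[[-3,-1.5,0],0,5.1],[[-3,-1.5,0],0,5.1],[[-3,-1.5,0],0,5.1],[[-3,-1.5,0],0,5.1],[[-3,-1.5,0],0,5.1],[[-3,-1.5,0],0,5.1],[[-3,-1.5,0],0,5.1]]'

```text
time_s: 25.48
tcp_pos: [0.5994, -0.0992, 0.1572]
eef_rot: [180.0, 0.0, -90.0]
contact_force: [0.8, -0.3, -0.8]
gripper_width: 0.0577
gripper_force: 15.0
```

jog_arm --moves '[[[-2,-1.6,0],0,5.1],[[-1.1,-1.2,0],0,5.1],[[0,0,0],0,5.1],[[0,0,0],0,5.1]]'

```text
time_s: 25.98
tcp_pos: [0.6269, -0.0699, 0.1573]
eef_rot: [180.0, -0.0, -90.1]
contact_force: [-0.4, 0.0, -1.0]
gripper_width: 0.0573
gripper_force: 15.0
```

jog_arm --moves '[[[-0.1,0,3],0,5.1],[[0,0,3.5],0,5.1],[[0,0,2],0,5.1],[[0,0,0.8],0,5.1],[[0,0,0.4],0,5.1],[[0,0,0],0,5.1],[[0,0,0],0,6.8],[[0,0,0],0,6.8],[[0,0,0],0,6.8],[[0,0,-1],0,6.8],[[0,0,-4],0,6.8],[[0,0,-4],0,6.8]]'

```text
time_s: 27.48
tcp_pos: [0.6272, -0.0683, 0.1521]
eef_rot: [180.0, -0.0, -90.0]
contact_force: [0.5, 0.7, -0.2]
gripper_width: 0.0679
gripper_force: 0.0
```

jog_arm --moves '[[[-3,2,-3],0,6.8],[[-3,3,-3],0,6.8],[[-3,3,-2],0,6.8],[[-3,2,0],0,6.8],[[-4,0,0],0,6.8],[[-4,0,0],0,6.8],[[-4,0,0],0,6.8],[[-4,0,0],0,6.8],[[-4,0,0],0,6.8],[[-4,0,0],0,6.8],[[-4,0,0],0,6.8],[[0,0,0],0,6.8]]'

```text
time_s: 28.98
tcp_pos: [0.5273, 0.3342, 0.2307]
eef_rot: [-180.0, 0.0, -89.9]
contact_force: [-1.1, 0.3, 0.8]
gripper_width: 0.0679
gripper_force: 0.0
```

Run:
```python
from h import *
s=get_state();print(s["tcp_pos"],s["time_s"])
for n in("top","scene"):
    c=capture(n);p=c["pixels"]
    q=p[110:190,140:360] if n=="top" else p[150:320,150:350]
    cv2.imwrite(f"pics/{n}1.png",cv2.resize(q,None,fx=3.5,fy=3.5,interpolation=2))
```

```text
[0.52734572 0.33421864 0.23066837] 28.975
```

View pics/top1.png

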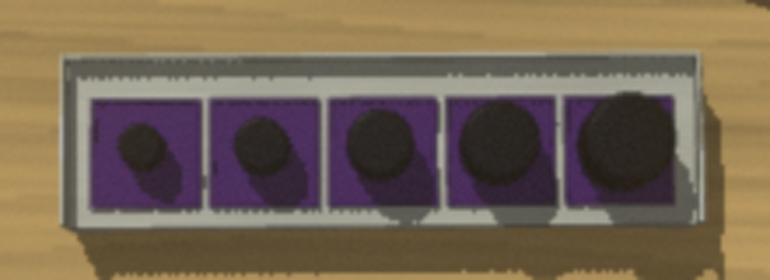

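View pics/scene1.png

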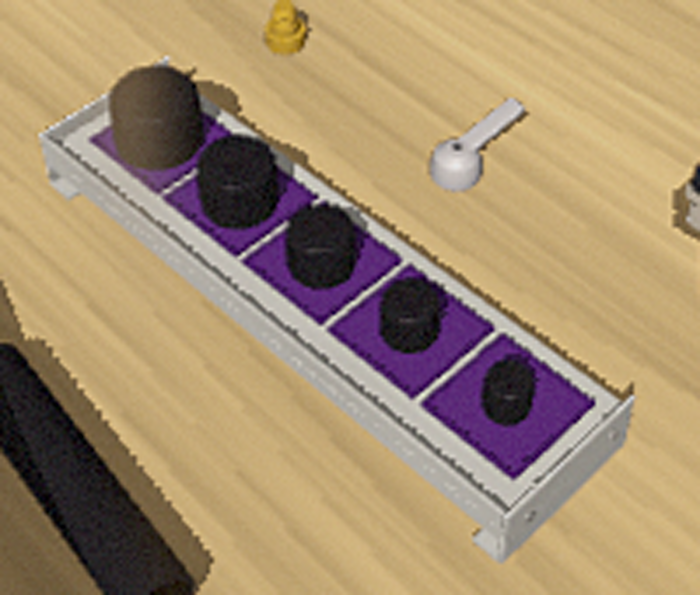

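Both views show the five caps upright, each in the middle of its tray, shrinking away from the biggest (which hasn't moved). The arm is clear, so I'm handing in.

```bash
python3 -c "
from plant import *
print(close_job())"
```

```text
the job is handed in; nothing more can be done
None
```

The four loose caps stand closed end up in the middle of their trays, getting smaller away from the biggest cap, which stayed where it was; I handed the job in at about 29 s.

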